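# Step the rotary selector to the bolt position

### The arm

A 6-joint arm with a two-finger parallel gripper is mounted at the origin on a cart in front of the work surface, level with it; the furniture and walls round the work are solid. World frame = base frame: x ahead of the robot, y to its left, z up, the work surface at z = 0. Lengths are in m, angles in degrees, forces in N, time in s.
With the tool pointing down it reaches from about 0.25 to 0.725 m from the base axis. Payload 9.7 kg.
Tool frame: the origin (TCP) lies midway between the tips of the shut fingers; the grasp point (between the pads) lies bot.hold_point_z behind it (bot.hold_point_z is the distance from the TCP to the grasp point, in m); z points along the fingers, y is the line along which they close (so a half turn about z gives the same grasp; the last joint's range is limited). The gripper opens to 85 mm and grips with 20 to 120 N. Pads are 22 mm wide; open, the fingers measure 114 mm over their backs; the gripper's body (76 mm by 85 mm) begins 54 mm behind the grasp point. The pads swing forward as they close: fully open they stand 13 mm farther back than shut.
Start: joints at [-63.942, 4.979, 10.078, 95.1, 0, 90], TCP at [0.242, -0.494, 0.231] pointing down, gripper open.
Joint ranges: [-179.16, 179.16], [-48.56, 103.87], [-65.8, 70.77], [-126.05, 130.52], [-82.76, 87.17], [-180, 180]. Speed limits (degrees/s): [127.2, 127.2, 147.25, 180, 180, 180].

### API

Orientations are given as [roll, pitch, yaw] about the fixed x, y, z axes, in that order (R = Rz(yaw) Ry(pitch) Rx(roll)).
In Python, from workcell import bot, camera, camera_model, ticket gives the robot as it stands.
- The arm moves only by the tool send_rows, never from a script. Its argument "targets" is text: rows parted by semicolons, each of 5 numbers parted by spaces: the shift along the tool's x, y, z in mm, then the turn about the tool's z in degrees, then the closure in counts, from 0 (fully open) to 255 (shut). A call has 1 to 20 rows; each row is the pose to reach, as a shift and turn from the pose commanded when the call began, along the tool's axes at that moment; what a row does not reach only later rows make up. A row lasts 1/8 s, in which the tool goes at most 62.5 mm and 10.7 degrees, less where a joint would pass 70% of its speed; a pose out of reach is approached as far as the arm can. A call with a gripper value outside its range is refused whole. The fingers move at their own pace and stop on an object; "newtons" is the grip in N (left out, the last holds). Time passes only in rows, so rows that repeat a pose let the fingers close. It gives the time, the measured TCP pose, the force, the opening and the grip force at its end, in the units of the state.
- bot.get_obs(): the state, without advancing time (a new reading comes with each control period).
- camera(name): name is "scene" or "top"; returns the picture (480x640x3 uint8, blue, green, red); there is no depth.
- camera_model(name): a dict with "K" (3x3 intrinsics, pixels), "pose" (4x4, takes a point from camera to world coordinates). Camera axes: x right, y down, z forward; pixel columns grow to the right and rows downward; lengths in m; the calibration is good to about 2 mm. A picture is of the moment at which its call begins. camera_model takes no time and is no camera call.
- ticket.job_done(): hands the job in; it is judged then, once.
The state is a dict: "time": time; "q": joint angles; "qd": joint speeds; "joint_efforts": joint torques, N m; "ee_pos": TCP position; "tcp_rot": TCP orientation; "wrist_force": force on the tool from outside, world axes, zero at the start; "torque": the same for the moment, N m; "opening": finger opening in m; "grasp_force": force on a finger pad.
Only numpy, scipy, OpenCV 4.12 (cv2) and the standard library are available. Lean on these libraries where they do the work, as an engineer would, in place of code of your own. Each camera call takes 0.05 s, during which the arm holds its last target. There are 200 camera calls.

### The job

The parts selector on the bench is set to off; set it to bolts: push its upright tab sideways with the fingertips, click by click, until the pointer has clicked into the position whose sample cup holds the standing hex bolt. Only push the tab, do not pinch it, and do not lift or shift the samples in the cups or the things lying around; then move clear.

Things in the scene. Friction and masses are not known exactly. Their poses are not given: they have to be found in the camera images.
- dial_base: the fixed rotary selector unit: a round grey plate, 274 mm across, 16 mm thick, on the bench. Origin on the selector's axis at the bench surface; the plate's centre is 50 mm from it along x, z up. Detent positions of the selector: -0.9, -0.3 (off), +0.3 and +0.9 rad about z from x (plus is counterclockwise from above); stops at -0.96 and +0.96
- off_mark (a point): the off position: a scribed tick on the plate without a cup, 99 mm from the axis at -0.3 rad, 16 mm above the bench; the selector starts here. Each of the other three positions has a low round sample cup, 54 mm across outside, 48 mm inside, rim 24 mm above the bench, centred 130 mm from the axis
- selector: the turning selector: a dark steel disc 110 mm across with one ear that carries the tab and a pointer nose (tip 95 mm from the axis). Origin on the axis, 20 mm above the bench; x along the ear and pointer, z up. Disc top 28 mm, axle nut 33 mm above the bench. Passing the hump halfway between positions takes 1 to 4 N at the tab; then a spring pulls it on into the next position
- tab_mid (a point): middle of the upright bright metal tab on the selector, 71 mm from the axis, 46 mm above the bench. The tab is a plate 30 mm long radially (56 to 86 mm from the axis), 10 mm thick, standing from 25 to 61 mm above the bench, free above; the ear below it is 22 mm wide, its top 26 mm above the bench
- aim (a point): point on the selector's x line 130 mm from the axis: it lies over the middle of the sample cup that the pointer points at
- bolt: sample: steel hex bolt, 20x23 mm head, 48 mm tall, standing loose on its head in one of the three cups; origin at the centre of its underside, 18 mm above the bench
- nut: sample: steel hex nut, 35x30x18 mm, lying loose in another cup; origin at the centre of its underside
- bush: sample: steel flanged bush, round, flange 36 mm across and 6 mm high, above it a barrel 24 mm across, 22 mm high in all, standing loose in another cup; origin at the centre of its underside
- wood_block: bystander: brown wooden packing block, 36x100x30 mm, loose on the bench left of the unit; origin at the centre of its underside
- feeler: bystander: feeler gauge, 16x90x10 mm, loose on the bench just behind the unit; origin at the centre of its underside
- tin: bystander: round tin, 74 mm across, 60 mm high, loose on the bench left of and behind the unit; origin at the centre of its underside

How it is judged (in metres and radians):
On the way:
1. the fingers push the selector (contact force between the fingers and selector above 0.3 N), for 0.02 s.
At the end, for the whole second after the job is handed in: The selector rests in the position of the bolt: its line passes within 14 mm of the bolt's middle (about 0.1 rad) and it no longer turns; samples are within 15 mm of their starts with the bolt upright (0.2 rad), the other things within 20 mm of theirs (horizontal distance between aim and bolt below 0.014 m and angular speed of selector below 0.1 rad/s and distance of each of bolt, nut, bush from where it was at the start of the episode below 0.015 m and angle between bolt's own z axis and vertical below 0.2 rad and distance of each of wood_block, feeler, tin from where it was at the start of the episode below 0.02 m); the robot touches nothing.
It fails at once if the tab is pinched (fingers press on both its faces at once) (contact force between the fingers and selector_c0 above 0.5 N and contact force between the fingers and selector_c1 above 0.5 N).
It fails at once if a sample is lifted, carried or knocked over (distance of any of bolt, nut, bush from where it was at the start of the episode above 0.015 m or angle between bolt's own z axis and vertical above 0.3 rad).
It fails at once if a bystander is lifted or shifted by more than 20 mm (distance of any of wood_block, feeler, tin from where it was at the start of the episode above 0.02 m).
It also fails if it takes over 38 s, if anything falls off the work surface, if the arm or the gripper's body presses on something with over 40 N, if the wrist force passes 120 N, or if a joint passes its speed limit or range.

## Working session

There is one attempt and no reset: what is moved stays moved. The work goes in short steps, Python scripts to look and compute and a tool call to move; the robot and the scene stay as the last step left them, time stands still between calls to the robot, and variables do not carry over. Pictures are saved under pics/ and viewed, at most 10 in all, crops included, and the job is handed in when it is done.

Besides the shell and the picture viewer there is one more tool, called after "Call:" by a JSON object that holds its "op" and its "data", one argument or row to a line. send_rows: Moves the arm, as the interface text tells. Its arguments: {"type":"object","properties":{"targets":{"type":"string"},"newtons":{"type":"number"}},"required":["targets"]}

```bash
mkdir -p pics; python3 - <<'E'
from workcell import bot,camera,camera_model
import cv2
for n in("top","scene"):
    cv2.imwrite(f"pics/{n}0.png",camera(n)); m=camera_model(n); print(n,m["K"].tolist() if hasattr(m["K"],'tolist') else m["K"],m["pose"])
print(bot.get_obs(),bot.hold_point_z)
E
```

```text
top [[560.3170049726745, 0.0, 318.66533459127487], [0.0, 560.3170049726745, 239.28990093781317], [0.0, 0.0, 1.0]] [[-0.02273623 -0.98683165  0.16014479  0.4628662 ]
 [-0.99969251  0.02402729  0.00612973  0.08433996]
 [-0.00989686 -0.15995618 -0.9870745   1.03714779]
 [ 0.          0.          0.          1.        ]]
scene [[569.556966675898, 0.0, 312.30485752930554], [0.0, 569.556966675898, 229.03719117730412], [0.0, 0.0, 1.0]] [[ 0.67844612 -0.42510097  0.59916611  0.11256018]
 [-0.73462586 -0.39919897  0.54860279 -0.37042571]
 [ 0.00597492 -0.81236035 -0.58312516  0.55837636]
 [ 0.          0.          0.          1.        ]]
{'time': 0.1, 'q': array([-6.39433762e+01,  5.01058132e+00,  1.00390990e+01,  9.50987523e+01,
        1.30375822e-05,  9.00004182e+01]), 'qd': array([-0.08958184,  0.04231107,  0.15510319,  0.01675507,  0.1006884 ,
       -0.04504299]), 'joint_efforts': array([-6.59651414e-04, -5.21562624e+01,  4.65651691e+01,  1.60493120e-02,
       -6.53116285e-05, -2.32794997e-05]), 'ee_pos': array([ 0.2415066 , -0.49392227,  0.23062964]), 'tcp_rot': array([-1.79929765e+02, -1.25249272e-05,  2.60562056e+01]), 'wrist_force': array([ 0.82278431, -0.02878968,  0.27228124]), 'torque': array([0.03870692, 0.00229406, 0.00249926]), 'grasp_force': 0.0, 'opening': 0.08562356276344339} 0.0187
```

View pics/top0.png

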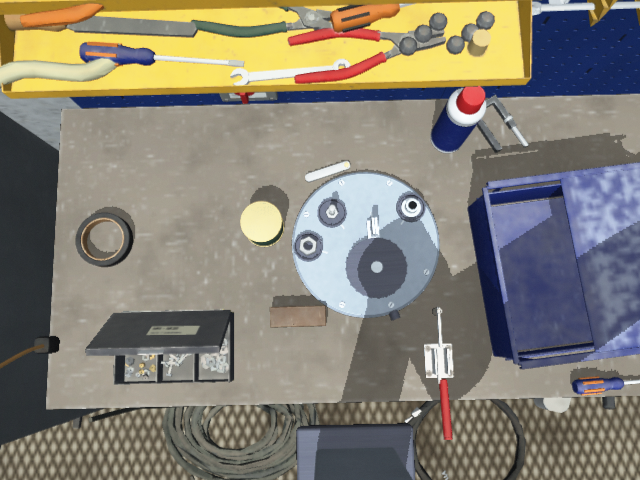

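View pics/scene0.png

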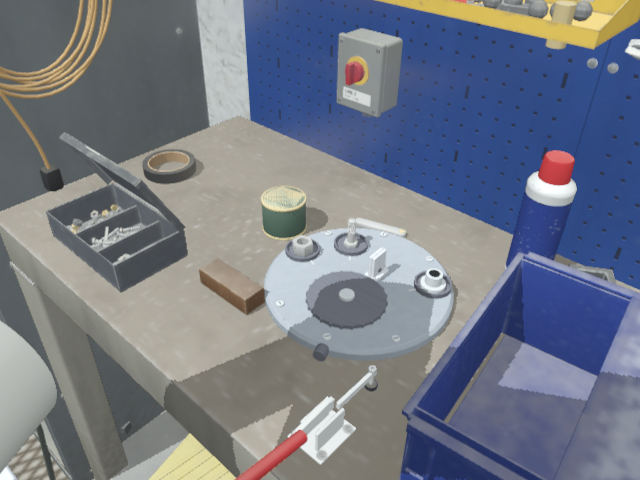

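The top view shows the axle nut at about (376,267) and the tab at (373,226). The bolt stands at (332,211), the hex nut at (308,245) and the bush at (411,207). The bolt is therefore the next position on the +y (left) side. The scene view agrees with this.

```bash
cat > h.py <<'E'
import numpy as np,cv2
from workcell import bot,camera,camera_model
def ray(n,u,v,z):
    m=camera_model(n);P=np.array(m["pose"]);d=P[:3,:3]@np.linalg.solve(np.array(m["K"]),[u,v,1.]);o=P[:3,3]
    return o+d*(z-o[2])/d[2]
def proj(n,p):
    m=camera_model(n);P=np.array(m["pose"]);c=np.array(m["K"])@(P[:3,:3].T@(np.array(p)-P[:3,3]));return c[:2]/c[2]
E
python3 - <<'E'
from h import *
for n,l in(("top",[("axis",376,267,.033),("cupBolt",332,212,.024),("cupNut",308,245,.024),("cupBush",411,207,.024)]),("scene",[("axis",347,295,.033),("cupBolt",351,243,.024),("cupNut",303,247,.024),("cupBush",433,283,.024)])):
    P={k:ray(n,u,v,z) for k,u,v,z in l}; a=P["axis"]
    for k,p in P.items(): d=p-a; print(n,k,p.round(4),np.hypot(*d[:2]).round(4),np.degrees(np.arctan2(d[1],d[0])).round(1))
I=cv2.imread("pics/top0.png")[190:300,290:450]; J=cv2.imread("pics/scene0.png")[220:330,270:460]
cv2.imwrite("pics/c.png",np.vstack([cv2.resize(x,(560,300),interpolation=cv2.INTER_CUBIC) for x in(I,J)]))
E
```

```text
top axis [ 0.5728 -0.0114  0.033 ] 0.0 0.0
top cupBolt [0.6777 0.0649 0.024 ] 0.1297 36.0
top cupNut [0.6171 0.1104 0.024 ] 0.1296 70.0
top cupBush [ 0.6835 -0.0812  0.024 ] 0.1308 -32.2
scene axis [ 0.5715 -0.0152  0.033 ] 0.0 0.0
scene cupBolt [0.6755 0.0631 0.024 ] 0.1302 37.0
scene cupNut [0.6169 0.1106 0.024 ] 0.1337 70.1
scene cupBush [ 0.6825 -0.0824  0.024 ] 0.1297 -31.2
```

View pics/c.png

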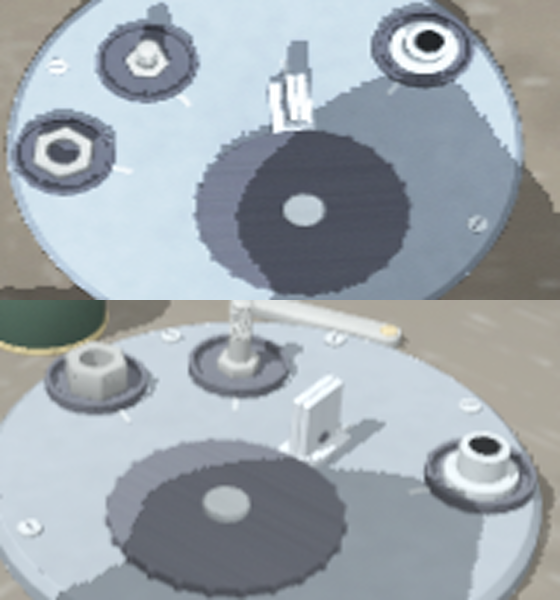

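The crops show the tab between the bolt and bush cups. The cups measure 34° apart at 130 mm radius, as specified. The axis is at about (0.572, -0.0125), the tab at about 2° and the bolt at 36°. I'll shut the fingers and travel high, passing in front of the bin, to the bush side of the tab.

Call:
{"op": "send_rows", "data": {
  "targets": "31 -33 0 0 255; 62 -65 0 0 255; 93 -98 0 0 255; 124 -131 0 0 255; 155 -163 0 0 255; 187 -196 0 0 255; 218 -229 0 0 255; 249 -261 0 0 255; 288 -257 0 3 255; 326 -253 0 6 255; 365 -249 0 9 255; 403 -245 0 12 255; 442 -241 0 15 255; 480 -237 0 18 255; 518 -233 0 21 255; 557 -229 0 24 255; 557 -229 0 24 255; 557 -229 0 24 255; 557 -229 0 24 255"
}}

```text
time: 2.48
ee_pos: [0.6407, -0.0441, 0.2319]
tcp_rot: [180.0, -0.0, 2.0]
wrist_force: [-0.7, -0.3, -0.5]
opening: -0.0003
grasp_force: 0.0
```

```bash
python3 - <<'E'
from h import *
o=bot.get_obs();print(o['ee_pos'],o['tcp_rot'],o['wrist_force'],o['opening'],o['time'])
I=camera("scene");cv2.imwrite("pics/s1.png",I)
E
```

```text
[ 0.64074718 -0.04406333  0.23190279] [ 1.79994282e+02 -2.97933066e-02  2.04608386e+00] [-0.72655852 -0.28135519 -0.47474459] -0.00028273485980661646 2.475
```

View pics/s1.png

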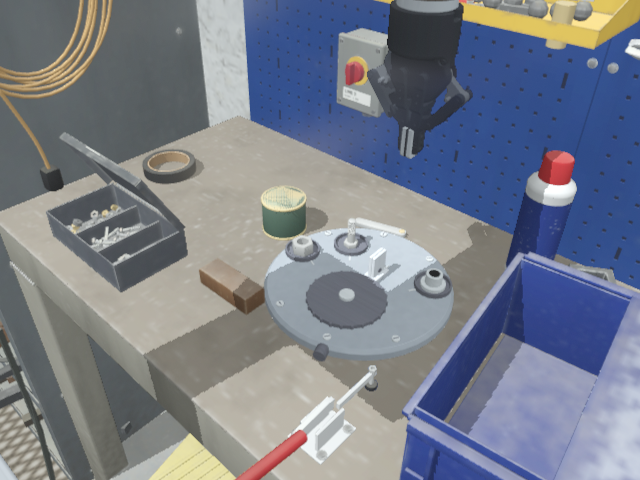

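The fingers are shut and hang at about (408,155), over the bush side of the tab, and the path down is free. I'll descend to z≈0.037.

Call:
{"op": "send_rows", "data": {
  "targets": "0 0 40 0 255; 0 0 80 0 255; 0 0 115 0 255; 0 0 145 0 255; 0 0 165 0 255; 0 0 180 0 255; 0 0 190 0 255; 0 0 195 0 255; 0 0 195 0 255; 0 0 195 0 255"
}}

```text
time: 3.78
ee_pos: [0.6418, -0.0437, 0.037]
tcp_rot: [180.0, -0.1, 2.1]
wrist_force: [1.8, 1.0, 0.5]
opening: 0.0
grasp_force: 0.0
```

```bash
python3 - <<'E'
from h import *
print(bot.get_obs()['wrist_force'])
a=camera("scene")[200:330,260:470];b=camera("top")[160:320,280:460]
cv2.imwrite("pics/s2.png",np.vstack([cv2.resize(x,(480,298),interpolation=cv2.INTER_CUBIC) for x in(a,b)]))
# arc table in tool axes from pose at yaw 2, TCP (.6407,-.0441)
A=np.array([.572,-.0125]);y0=np.radians(2.0);p0=np.array([.6407,-.0441])
for f,d in[(2,25),(2,18),(6,15),(10,15),(14,15),(18,15),(22,15),(26,15),(30,15),(34,15),(36,15)]:
    t=np.radians(f);w=A+.068*np.array([np.cos(t),np.sin(t)])+d/1e3*np.array([np.sin(t),-np.cos(t)])-p0
    print(f,d,(1e3*np.array([w@[np.cos(y0),np.sin(y0)],w@[np.sin(y0),-np.cos(y0)]])).round(),2-f)
E
```

```text
[1.79581316 0.98278157 0.45753359]
2 25 [ 0. -9.] 0
2 18 [  0. -16.] 0
6 15 [  1. -24.] -4
10 15 [  2. -29.] -8
14 15 [  2. -33.] -12
18 15 [  2. -38.] -16
22 15 [  1. -43.] -20
26 15 [  1. -48.] -24
30 15 [ -0. -53.] -28
34 15 [ -2. -57.] -32
36 15 [ -3. -60.] -34
```

View pics/s2.png

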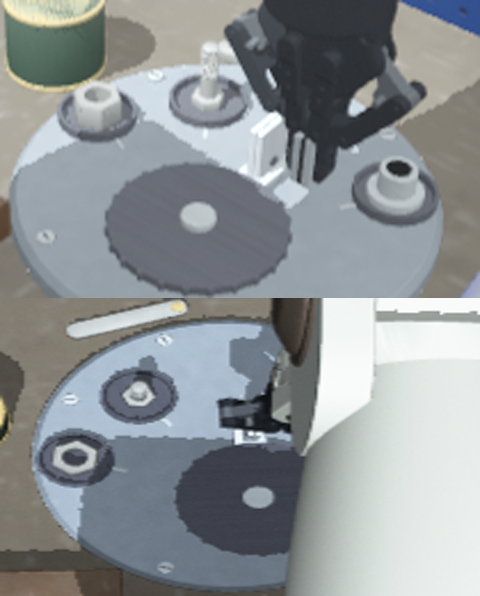

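The scene crop shows the shut fingertips just to the bush side of the tab, touching nothing. The knuckles stay above the cups. I'll push through the first half of the arc.

Call:
{"op": "send_rows", "data": {
  "targets": "0 -5 0 0 255; 0 -9 0 0 255; 0 -13 0 0 255; 0 -16 0 0 255; 1 -20 0 -2 255; 1 -24 0 -4 255; 2 -27 0 -6 255; 2 -29 0 -8 255; 2 -33 0 -12 255; 2 -33 0 -12 255"
}}

```text
time: 5.12
ee_pos: [0.6423, -0.0101, 0.0363]
tcp_rot: [-180.0, -0.0, 14.1]
wrist_force: [0.5, -0.2, -0.0]
opening: 0.0002
grasp_force: 0.2
```

```bash
python3 - <<'E'
from h import *
o=bot.get_obs();print(o['ee_pos'],o['tcp_rot'],o['wrist_force'])
a=camera("scene")[200:330,260:470]
cv2.imwrite("pics/s3.png",cv2.resize(a,(630,390),interpolation=cv2.INTER_CUBIC))
E
```

```text
[ 0.64230525 -0.01014247  0.03625709] [-1.79966574e+02 -1.81314546e-02  1.41107773e+01] [ 0.47619156 -0.22170116 -0.04709785]
```

View pics/s3.png

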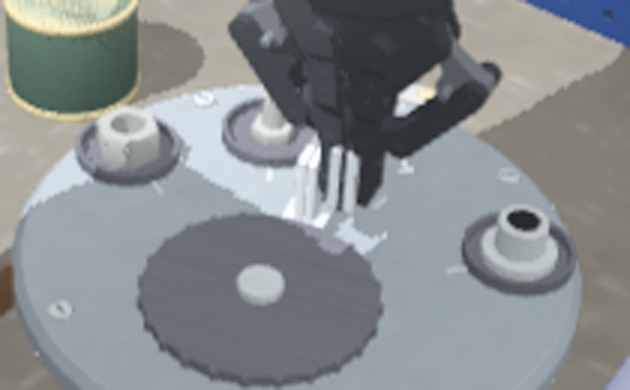

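The tab has moved with the fingers and sits at about (320,185) in the crop, close to the hump. I'll continue along the arc.

Call:
{"op": "send_rows", "data": {
  "targets": "0 -2 0 -2 255; 1 -5 0 -4 255; 1 -7 0 -6 255; 1 -10 0 -8 255; 2 -12 0 -10 255; 2 -14 0 -12 255; 2 -17 0 -14 255; 2 -17 0 -14 255; 2 -17 0 -14 255"
}}

```text
time: 6.3
ee_pos: [0.64, 0.0063, 0.0363]
tcp_rot: [180.0, -0.0, 28.0]
wrist_force: [-1.1, 0.1, 0.7]
opening: 0.0002
grasp_force: 0.0
```

```bash
python3 - <<'E'
from h import *
o=bot.get_obs();print(o['ee_pos'],o['tcp_rot'],o['wrist_force'])
a=camera("scene")[200:330,260:470]
cv2.imwrite("pics/s4.png",cv2.resize(a,(630,390),interpolation=cv2.INTER_CUBIC))
E
```

```text
[0.64002523 0.00632142 0.03631158] [ 1.79996700e+02 -6.55904539e-04  2.80398187e+01] [-1.05678625  0.13818219  0.68697927]
```

View pics/s4.png

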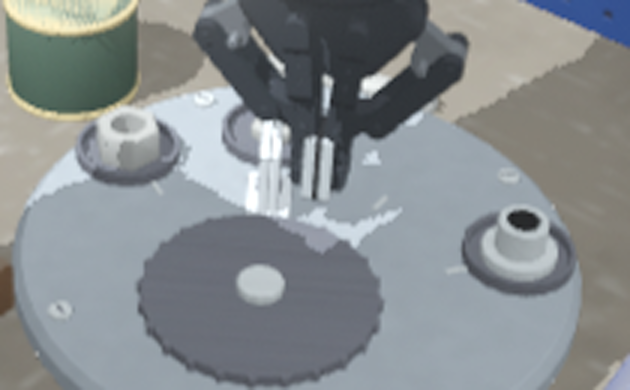

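The tab has snapped ahead to about (268,185) in the crop, in line with the bolt cup, and there is a clear gap to the fingers. I'll back off, rise and move towards the right front to clear the view.

Call:
{"op": "send_rows", "data": {
  "targets": "0 5 0 0 255; 0 10 0 0 255; 0 10 -25 0 255; 0 10 -65 0 255; 0 10 -110 0 255; 0 10 -155 0 255; 0 10 -190 0 255; -50 10 -195 0 255; -100 10 -195 0 255; -150 10 -195 0 255; -200 10 -195 0 255; -250 10 -195 0 255; -270 40 -195 0 255; -280 80 -195 0 255; -280 80 -195 0 255; -280 80 -195 0 255"
}}

```text
time: 8.35
ee_pos: [0.4304, -0.196, 0.2312]
tcp_rot: [-180.0, 0.0, 28.0]
wrist_force: [1.0, 0.0, -0.9]
opening: 0.0002
grasp_force: 0.0
```

```bash
python3 - <<'E'
from h import *
o=bot.get_obs();print(o['ee_pos'],o['wrist_force'],o['time'])
A=[.572,-.0125]
t=np.radians(36.2)
print([proj("top",[A[0]+r*np.cos(t),A[1]+r*np.sin(t),z]).round() for r,z in((.071,.061),(.095,.026),(.13,.066))])
a=camera("scene")[190:340,200:470];b=camera("top")[150:330,230:450]
cv2.imwrite("pics/s5.png",np.vstack([cv2.resize(x,(540,300),interpolation=cv2.INTER_CUBIC) for x in(a,b)]))
E
```

```text
[ 0.43039123 -0.19599719  0.23124861] [ 1.00766329  0.00762322 -0.85788016] 8.35
[array([353., 234.]), array([344., 227.]), array([333., 207.])]
```

View pics/s5.png

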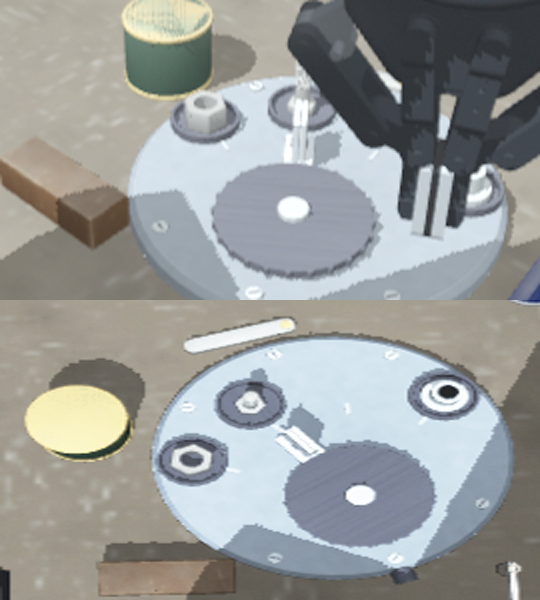

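The tab centre is at about (352,236) in the top view, against (353,234) predicted for the bolt position. It points at the standing bolt, everything else is in place, and the arm is clear.

```bash
python3 -c "
from workcell import ticket
print(ticket.job_done())"
```

```text
the job is handed in; nothing more can be done
None
```

I pushed the selector one click from off to the bolt position; the last pictures show it pointing at the standing bolt, with the samples and bystanders undisturbed and the arm clear. I handed the job in at about 8.5 s on the robot's clock, and no verdict came back.

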